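# Clamp a fresh gel cassette into the electrode module

## Task

Get the gel run ready: take the fresh cassette with the green frame out of the white rack and slide it edgewise down into the slot of the grey electrode module until it stands fully home on the slot floor. Then swing the green clamp lever up to its stop so that the cam presses the cassette against the gasket. Set it in without forcing it, and leave the used grey cassette in the rack and the beaker and the pipette where they are.

Things in the scene. Friction and masses are not known exactly. Their poses are not given: they have to be found in the camera images.
- cassette_green: fresh gel cassette: upright flat plate, green frame, pale window without bands; 8 mm thick (its x), 100 wide (y), 90 high (z), 90 g; lowest 4 mm only 5 x 97 mm. Origin: centre of its underside. Same both ways round. Stands in one of the rack's outer slots. Grip it across the 8 mm at the middle of its top edge, pads about 15 mm below the edge
- cassette_used: used gel cassette of the same size with a grey frame and dark blue bands in the window, in the other outer slot of the rack; it stays there. Origin: centre of its underside
- rack: white slotted rack, 126 mm (its x) x 116 (y) x 46 high, fixed. Origin: centre of its underside. Four slots at x = -45, -15, 15, 45 mm, each 9.5 mm wide, floor at z = 8 mm; slot walls reach z = 42, end cheeks z = 46 mm, so a cassette must rise 40 mm to be free
- module: grey electrode module on a dark base 102 x 150 mm, fixed; origin on the bench, 1 mm behind the slot's centre; x points from the clamp side through the slot to the U-shaped core. For y within 34 mm of the middle, the core is 44 mm high (thin dam behind it 69 mm), the parts in front 53 mm, so fingers have room there. Two lead pins behind the slot at y = -45 and 45 mm reach z = 116 mm
- slot_seat (a point): centre of the slot's floor, 14 mm above the bench (axes as the module): the cassette's origin comes here, its width along y; the clamp then presses it about 2 mm to +x into the green rubber gasket. The slot is 11 mm wide in x and 103 mm in y
- clamp (a joint): angle of the clamp lever: 0 open (leaning 63 degrees towards the module's -x), 1.10 locked at its stop (upright). It starts between 0 and 0.15 and stays where it is left. While it is open the cam leaves the slot free; locked, it presses on the cassette's front face
- clamp_bar (a point): middle of the lever's handle bar, a green round bar 11 mm thick and 36 mm long lying along the module's y, on the outer right side of the module; moves with the lever on a radius of 60 mm: from about 67 mm above the bench (open) to 100 mm (locked)
- clamp_hinge (a point): point on the lever's axle (along the module's y) level with the middle of the handle bar, 40 mm above the bench; fixed
- beaker: clear empty beaker, 54 mm across, 68 mm high, a loose bystander behind the work. Origin: centre of its underside
- micropipette: grey and white pipette, 230 mm long, lying on the bench behind the rack, a loose bystander. Origin: under its centre
- slot_mouth (a point): centre of the slot's mouth, 100 mm above the bench; there the slot is flared to about 22 mm in x and 108 mm in y; it is straight from 88 mm above the bench down. A seated cassette reaches 104 mm above the bench

How it is judged (in metres and radians):
On the way, in this order (a step that is already met when the one before it is completed fails the run):
1. the green cassette stands on the floor of the slot (within 3 mm in height, upright and square) while the clamp is still open (z of cassette_green in the frame of slot_seat between -0.003 and 0.003 m and horizontal distance between cassette_green and slot_seat below 0.006 m and angle between the x axis of cassette_green and the x axis of module, either way round below 0.09 rad and value of joint clamp below 0.4 rad), for 0.2 s.
2. the clamp lever is swung up to its stop (beyond 1.03 rad) (value of joint clamp above 1.03 rad), for 0.2 s.
At the end, for the whole second after the job is handed in: The green cassette stands at rest on the slot floor (height within 3 mm, centre within 4 mm), square to the gasket (0.03 rad) and pressed at least 1.2 mm past the slot centre towards it; the lever is beyond 1.03 rad; the used cassette is still down in its rack slot (z of cassette_green in the frame of slot_seat between -0.003 and 0.003 m and horizontal distance between cassette_green and slot_seat below 0.004 m and x of cassette_green in the frame of slot_seat above 0.0012 m and angle between the x axis of cassette_green and the x axis of module, either way round below 0.03 rad and value of joint clamp above 1.03 rad and linear speed of cassette_green below 0.01 m/s and horizontal distance between cassette_used and rack below 0.055 m and height (world z) of cassette_used below 0.013 m); the robot touches nothing.
It fails at once if the green cassette is forced: more than 40 N between it and the module (contact force between cassette_green and module above 40 N).
It fails at once if the used cassette is lifted or shifted by more than 15 mm (distance of cassette_used from where it was at the start of the episode above 0.015 m).
It fails at once if the beaker is shifted by more than 20 mm or tipped (distance of beaker from where it was at the start of the episode above 0.02 m or angle between beaker's own z axis and vertical above 0.4 rad).
It fails at once if the pipette is shifted by more than 20 mm (distance of micropipette from where it was at the start of the episode above 0.02 m).
It also fails if it takes over 48 s, if anything falls off the work surface, if the arm or the gripper's body presses on something with over 40 N, if the wrist force passes 120 N, or if a joint passes its speed limit or range.

## Robot

A 6-joint arm with a two-finger parallel gripper is mounted at the origin on a cart in front of the work surface, level with it; the furniture and walls round the work are solid. World frame = base frame: x ahead of the robot, y to its left, z up, the work surface at z = 0. Lengths are in mm, angles in rad, forces in N, time in s.
With the tool pointing down it reaches from about 400 to 825 mm from the base axis. Payload 7 kg.
Tool frame: the origin (TCP) lies at the very end of the fingers, on their centre line; the grasp point (between the pads) lies 19 mm behind it; z points along the fingers, y is the direction in which the jaws open and shut (so a half turn about z gives the same grasp; the last joint's range is limited). The gripper opens to 88 mm and grips with 3 to 60 N. Pads are 19 mm wide; open, the fingers measure 130 mm over their backs; the gripper's body (78 mm by 193 mm) begins 47 mm behind the grasp point.
Start: joints at [-1.003, 0.359, 0.012, 0, -1.224, -0.288], TCP at [186.384, -648.734, 226.561] pointing down, gripper open.
Joint ranges: [-3.07, 3.07], [-1.43, 2.12], [-1.02, 1.25], [-3.03, 1.67], [-3.05, -0], [-3.03, 3.03]. Speed limits (rad/s): [2.39, 2.39, 3.01, 3.14, 3.14, 3.14].

## Interface

Orientations are given as a unit quaternion [x, y, z, w].
In Python, from plant import bot gives the robot as it stands. Calls block until the motion is done:
- bot.move_ptp(position, orientation): joint-space move of the TCP to a pose.
- bot.line_to(position, velocity=150, ori=None): straight line of the TCP; ori=None keeps the orientation; velocity is the mean speed in mm/s.
- bot.move_joints(angles): joint-space move.
- bot.move_gripper(opening, force=None): finger opening in mm; force is the grip in N (None keeps the last); returns when the fingers have stopped.
- bot.pause(seconds).
- bot.solve_ik(position, orientation): joint angles nearest the present ones, or None.
- bot.read_state(): the state.
- bot.camera(name): name is "scene" or "top" or "wrist"; returns the picture (400x640x3 uint8, red, green, blue); there is no depth.
- bot.get_calibration(name): a dict with "fx", "fy", "cx", "cy" (pixels), "view" (4x4, takes a point from world to camera coordinates); the wrist camera has in their place "T_tool_cam" (4x4, takes a point from camera to tool coordinates, whose origin is the TCP and whose axes are the flange's). Camera axes: x right, y up, looking along -z (the intrinsics and any distortion apply to the point x, -y, -z); pixel columns grow to the right and rows downward; lengths in mm; the calibration is good to about 2 mm. A picture is of the moment at which its call begins: read the wrist's pose just before it. get_calibration takes no time and is no camera call.
A pose or a line that the arm cannot do raises bot.Unreachable and nothing moves.
- bot.close_job(): hands the job in, once; it reports no verdict.
The state is a dict: "t": time; "joint_pos": joint angles; "qvel": joint speeds; "tau": joint torques, N m; "tcp_pos": TCP position; "eef_rot": TCP orientation; "contact_force": force on the tool from outside, world axes, zero at the start; "moment": the same for the moment, N m; "width": finger opening in mm.
Only numpy, scipy, OpenCV 4.12 (cv2) and the standard library are available. Lean on these libraries where they do the work, as an engineer would, in place of code of your own. Each camera call takes 0.05 s, during which the arm holds its last target. There are 200 camera calls.

## Working session

There is one attempt and no reset: what is moved stays moved. The work goes in short steps, each a Python script; the robot and the scene stay as the last script left them, time stands still between calls to the robot, and variables do not carry over. Pictures are saved under pics/ and viewed, about 8 in all and at most 12, crops included, and the job is handed in when it is done.

```bash
mkdir -p pics; ls; python3 - <<'E'
from plant import bot
import cv2,numpy as np
for n in ("scene","top"):
    cv2.imwrite(f"pics/{n}0.png",bot.camera(n)[:,:,::-1])
    c=bot.get_calibration(n);print(n,{k:(np.round(v,3).tolist()) for k,v in c.items()})
c=bot.get_calibration("wrist");print({k:(np.round(v,3).tolist()) for k,v in c.items()})
s=bot.read_state();print(s)
E
```

```text
pics
scene {'fx': 407.407, 'fy': 407.407, 'cx': 310.708, 'cy': 196.295, 'view': [[0.692, -0.722, -0.017, -424.865], [0.376, 0.341, 0.862, -274.712], [-0.616, -0.602, 0.507, -583.061], [0.0, 0.0, 0.0, 1.0]]}
top {'fx': 400.548, 'fy': 400.548, 'cx': 316.276, 'cy': 200.388, 'view': [[-0.005, -1.0, -0.001, -53.202], [0.997, -0.005, 0.079, -564.441], [-0.079, -0.001, 0.997, -1025.344], [0.0, 0.0, 0.0, 1.0]]}
{'fx': 348.838, 'fy': 348.838, 'cx': 323.164, 'cy': 195.222, 'T_tool_cam': [[-0.002, 0.959, 0.283, 76.819], [1.0, 0.002, 0.0, -0.69], [-0.0, 0.283, -0.959, -157.157], [0.0, 0.0, 0.0, 1.0]]}
{'t': 0.1, 'joint_pos': array([-1.00291324e+00,  3.59328994e-01,  1.11796134e-02, -3.02179123e-04,
       -1.22406151e+00, -2.88122993e-01]), 'qvel': array([ 0.00043518, -0.00190383,  0.00233073,  0.00261352,  0.00032366,
       -0.00065873]), 'tau': array([-2.95142898e-03, -5.84163702e+01,  2.93753368e+01,  7.01536596e+00,
        1.02256189e-02, -4.84033421e-05]), 'tcp_pos': array([ 186.2662643 , -648.36596767,  225.72130033]), 'eef_rot': array([-1.39373355e-01,  9.90239642e-01,  7.02446740e-04, -1.64314154e-04]), 'contact_force': array([ 0.25257318,  0.76255304, -0.08625057]), 'moment': array([ 0.03010441,  0.04362036, -0.031774  ]), 'width': 87.54383742778815}
```

View pics/scene0.png

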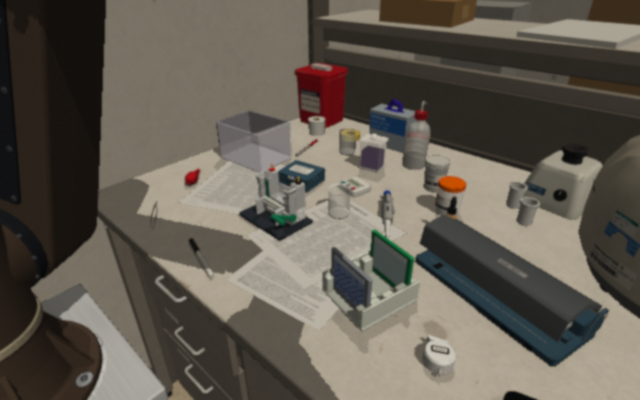

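View pics/top0.png

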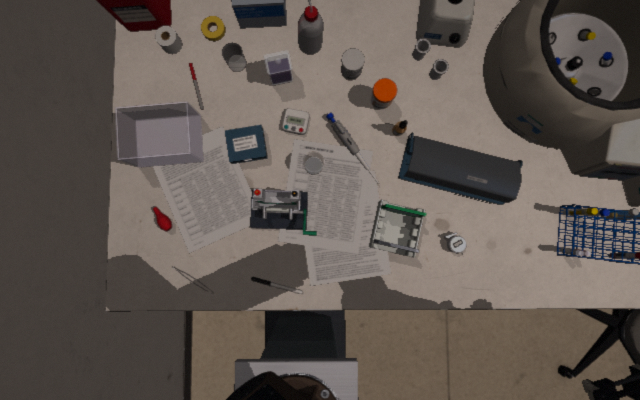

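The scene view shows the rack at (372,290), with the green cassette in the far slot and the used one in the near slot. The module is at (275,215) with its lever towards the robot. The top view shows the rack at about (398,230), the green edge from (384,206) to (424,214), the module at (279,209) and the beaker at (313,162). Next I'll take close wrist views in the grasp orientation.

```bash
cat > h.py <<'E'
from plant import bot
import cv2,numpy as np
from scipy.spatial.transform import Rotation as R
def cam(n):
    """K, T_world_cam (4x4) at this moment"""
    c=bot.get_calibration(n)
    if n=="wrist":
        s=bot.read_state();T=np.eye(4);T[:3,:3]=R.from_quat(s["eef_rot"]).as_matrix();T[:3,3]=s["tcp_pos"]
        return c,T@np.array(c["T_tool_cam"])
    return c,np.linalg.inv(c["view"])
def ray(C,uv,z):
    c,T=C;d=T[:3,:3]@np.array([(uv[0]-c["cx"])/c["fx"],-(uv[1]-c["cy"])/c["fy"],-1.]);o=T[:3,3]
    return o+d*(z-o[2])/d[2]
def proj(C,p):
    c,T=C;q=np.linalg.inv(T)@np.r_[p,1.]
    return np.array([c["cx"]+c["fx"]*q[0]/-q[2],c["cy"]-c["fy"]*q[1]/-q[2]])
def snap(n,name):
    C=cam(n);im=bot.camera(n)[:,:,::-1].copy();cv2.imwrite(f"pics/{name}.png",im);np.savez(f"pics/{name}.npz",T=C[1]);return C,im
def load(n,name):
    return (bot.get_calibration(n),np.load(f"pics/{name}.npz")["T"]),cv2.imread(f"pics/{name}.png")
def qdown(yaw):
    """tool down, jaw axis (tool y) at `yaw` from world +x, tool x at yaw+90deg (camera on that side)"""
    y=np.array([np.cos(yaw),np.sin(yaw),0]);z=np.array([0,0,-1.]);return R.from_matrix(np.c_[np.cross(y,z),y,z]).as_quat()
E
python3 - <<'E'
from h import *
C=cam("top")
for n,uv,z in [("g1",(384,206),98),("g2",(424,214),98),("rack",(398,230),46),("modbase c",(279,210),10),("beaker",(313,162),60),("lever",(310,225),60)]: print(n,ray(C,uv,z).round())
for yaw in (0,np.pi):
  for p in ([530,-265,300],[500,45,300]):
    q=qdown(yaw+(-.2 if p[1]<0 else 0)); print(R.from_quat(q).as_matrix()[:,0].round(2), bot.solve_ik(p,q))
E
```

```text
g1 [ 544. -220.   98.]
g2 [ 524. -317.   98.]
rack [ 486. -263.   46.]
modbase c [540.  42.  10.]
beaker [659. -48.  60.]
lever [499. -40.  60.]
[0.2  0.98 0.  ] None
[0. 1. 0.] [ 0.481778    0.0277836  -0.23879398  0.         -1.30421875  2.65981465]
[-0.2  -0.98 -0.  ] [-0.13402985  0.18524503 -0.05890393  0.         -1.32664736 -0.06597015]
[-0. -1. -0.] [ 0.481778    0.0277836  -0.23879398  0.         -1.30421875 -0.481778  ]
```

```bash
python3 - <<'E'
from h import *
bot.move_ptp([525,-268,290],qdown(np.pi-.2)); snap("wrist","w_rack")
bot.move_ptp([525,40,300],qdown(np.pi)); snap("wrist","w_mod")
print(bot.read_state()["t"])
a=cv2.imread("pics/w_rack.png");b=cv2.imread("pics/w_mod.png")
E
```

```text
3.2333
```

View pics/w_rack.png

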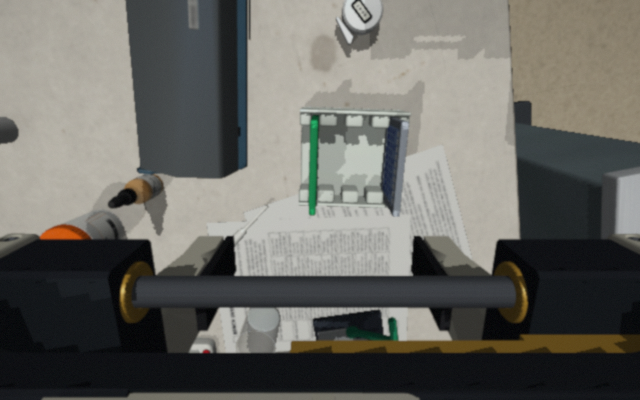

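View pics/w_mod.png

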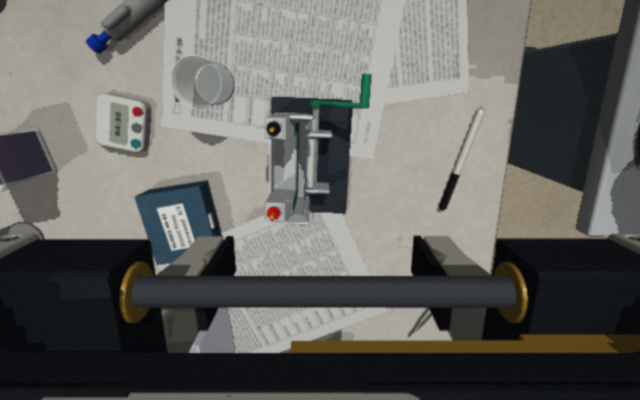

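The rack view shows the green top edge from (314,115) to (312,214) and the used cassette at (398,165). The module view shows the pins at (273,128) and (273,213), and the lever bar at (367,90).

```bash
python3 - <<'E'
from h import *
def gm(im,lo=(40,90,50),hi=(85,255,255)): return cv2.inRange(cv2.cvtColor(im,cv2.COLOR_BGR2HSV),lo,hi)
C,im=load("wrist","w_rack"); m=gm(im); m[:,:290]=0;m[230:]=0;m[:,340:]=0
n,l,st,ce=cv2.connectedComponentsWithStats(m);k=1+st[1:,4].argmax();ys,xs=np.nonzero(l==k);print(st[k])
r=cv2.minAreaRect(np.c_[xs,ys].astype(np.float32));print(r);b=cv2.boxPoints(r);P=np.array([ray(C,p,98) for p in b]);print(P.round(1),P.mean(0).round(1));print("cam",C[1][:3,3].round())
C,im=load("wrist","w_mod");print("cam",C[1][:3,3].round())
m=gm(im);n,l,st,ce=cv2.connectedComponentsWithStats(m)
for k in range(1,n):
  if st[k,4]>25: print(st[k],ce[k].round(1))
hsv=cv2.cvtColor(im,cv2.COLOR_BGR2HSV)
for nm,mm in (("red",cv2.inRange(hsv,(0,120,80),(8,255,255))|cv2.inRange(hsv,(172,120,80),(180,255,255))),("blk",cv2.inRange(hsv,(0,0,0),(180,255,45)))):
  z=np.zeros_like(mm);z[110:230,255:290]=mm[110:230,255:290]
  n,l,st,ce=cv2.connectedComponentsWithStats(z)
  for k in range(1,n):
    if st[k,4]>15: print(nm,st[k],ce[k].round(1),ray(C,ce[k],114).round(1))
crop=im[65:230,250:385];cv2.imwrite("pics/w_mod_c.png",cv2.resize(crop,None,fx=3.6,fy=3.6,interpolation=cv2.INTER_CUBIC))
E
```

```text
[309 115  10 100 757]
((313.2550048828125, 164.49520874023438), (8.174899101257324, 99.11820220947266), 1.123302698135376)
[[ 549.5 -226.3   98. ]
 [ 525.7 -326.1   98. ]
 [ 517.9 -324.4   98. ]
 [ 541.1 -224.4   98. ]] [ 533.6 -275.3   98. ]
cam [ 509. -345.  447.]
cam [525. -38. 457.]
[309  74  62  34 599] [348.5  97.4]
red [267 207  13  12 105] [273.3 212. ] [577.1  81.5 114. ]
blk [267 122  13  14  95] [273.8 128.3] [572.9  -4.5 114. ]
```

View pics/w_mod_c.png

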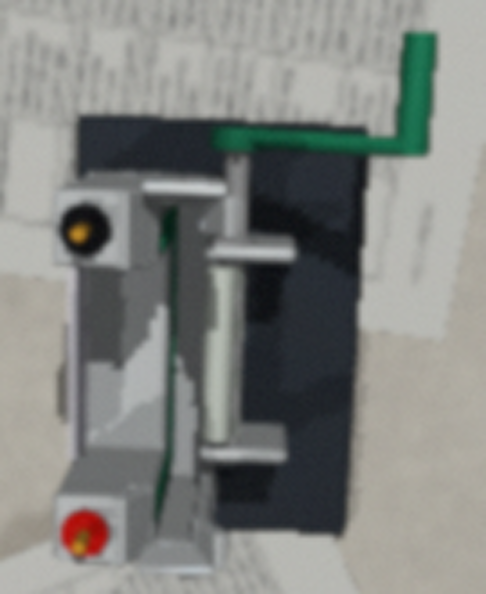

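The crop shows the bright end lips of the mouth at crop x 145–225 (y 187) and 138–215 (y 568). The two lips are 108 mm apart, which matches the flare size. The base edges give a yaw of about -0.05, and the bar is at crop (418,33)–(414,152). I'll take one closer look with the camera directly over the slot.

```bash
python3 - <<'E'
from h import *
bot.move_ptp([545,105,185],qdown(np.pi-.049)); bot.pause(.15); C,im=snap("wrist","w_mod2")
print(bot.read_state()["t"],C[1][:3,3].round())
c=proj(C,[548,42,100]);print("mouth centre pred",c); print("bar pred",proj(C,[477,-48,67]))
x0,y0=int(c[0]-90),int(c[1]-130);x0=max(x0,0);y0=max(y0,0);print(x0,y0)
cv2.imwrite("pics/w_mod2_c.png",cv2.resize(im[y0:y0+200,x0:x0+260],None,fx=3,fy=3,interpolation=cv2.INTER_CUBIC))
E
```

```text
4.025 [542.  27. 344.]
mouth centre pred [316.10684926 114.78335443]
bar pred [411.37446089 -25.65611023]
226 0
```

View pics/w_mod2_c.png

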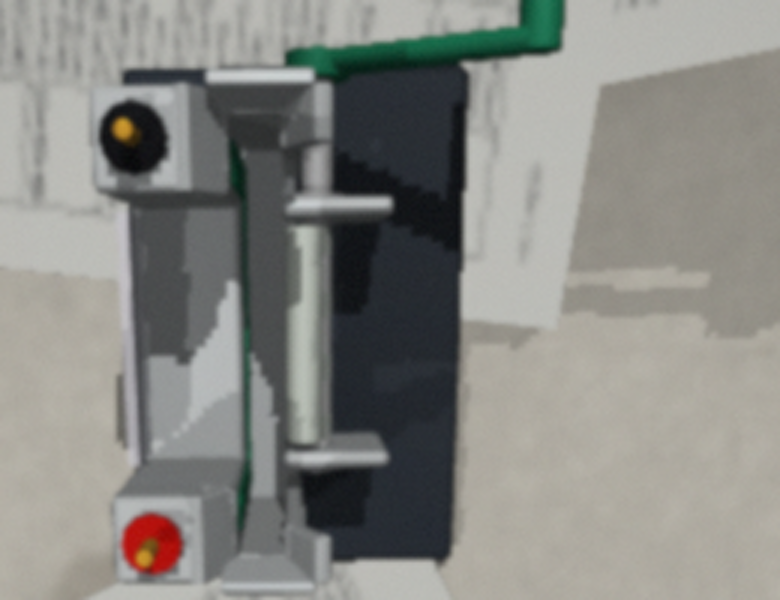

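```bash
python3 - <<'E'
from h import *
C,im=load("wrist","w_mod2"); f=lambda p,z: ray(C,(226+p[0]/3,p[1]/3),z).round(1)
for n,p,z in [("lipTL",(207,76),100),("lipTR",(312,76),100),("lipBL",(225,588),100),("lipBR",(329,575),100),("tipK",(123,127),116),("tipR",(146,555),116),("baseTR",(466,72),8),("baseBR",(448,556),8),("baseTL",(126,72),8),("gasketT",(236,190),60),("gasketB",(241,510),60),("axleT",(317,75),40),("axle at tower",(314,180),40)]: print(n,f(p,z))
C,im=load("wrist","w_mod"); f=lambda p,z: ray(C,(250+p[0]/3.6,65+p[1]/3.6),z).round(1)
print("first view")
for n,p,z in [("lipTL",(144,187),100),("lipTR",(226,187),100),("lipBL",(137,568),100),("lipBR",(216,568),100),("tipK",(80,233),116),("tipR",(80,543),116),("baseTR",(364,128),8),("baseBR",(344,533),8),("baseTL",(80,117),8),("bar1",(420,33),67),("bar2",(413,152),67),("axle",(235,140),40)]: print(n,f(p,z))
E
```

```text
lipTL [558.3 -14.3 100. ]
lipTR [536.  -13.2 100. ]
lipBL [562.3  99.3 100. ]
lipBR [536.9  97.3 100. ]
tipK [574.8  -3.2 116. ]
tipR [578.3  85.9 116. ]
baseTR [488.7 -27.    8. ]
baseBR [495.3 119.3   8. ]
baseTL [588.  -32.2   8. ]
gasketT [555.5   5.7  60. ]
gasketB [559.7  88.8  60. ]
axleT [533.2 -23.2  40. ]
axle at tower [535.1   2.8  40. ]
first view
lipTL [558.1 -14.3 100. ]
lipTR [535.3 -14.2 100. ]
lipBL [563.6  98.8 100. ]
lipBR [539.6  98.9 100. ]
tipK [574.1  -3.3 116. ]
tipR [578.   84.9 116. ]
baseTR [490.  -27.8   8. ]
baseBR [494.6 120.2   8. ]
baseTL [587.9 -31.8   8. ]
bar1 [478.7 -56.1  67. ]
bar2 [479.7 -22.2  67. ]
axle [533.9 -25.   40. ]
```

The two views agree: the slot centre is at (548.8, 42) with yaw about -0.04, the bar is at (479, -39, 67) and the hinge is at (533, -39, 40). The cassette is at (533.6, -275.3) with yaw about -0.225. Now the grasp.

```bash
python3 - <<'E'
from h import *
q=qdown(np.pi-.225)
def p(t): s=bot.read_state();print(t,round(s["t"],2),s["tcp_pos"].round(1),"F",s["contact_force"].round(1),"M",s["moment"].round(2),"w",round(s["width"],1))
bot.line_to([533.6,-275.3,185],400,q); bot.move_gripper(45)
bot.line_to([533.6,-275.3,110],200); p("above")
bot.line_to([533.6,-275.3,64],100); p("down")
bot.move_gripper(5,20); bot.pause(.2); p("grip")
bot.line_to([533.6,-275.3,110],80); p("lift")
bot.line_to([533.6,-275.3,195],200); p("up"); snap("wrist","w_grip")
E
```

```text
above 6.53 [ 533.9 -275.6  110.5] F [ 0.3  0.1 -0.5] M [ 0.02  0.06 -0.01] w 45.1
down 7.14 [ 534.2 -275.5   64.8] F [-0.2 -0.3  0.1] M [0.06 0.05 0.01] w 45.0
grip 8.04 [ 533.9 -275.3   64.1] F [ 0.1 -0.3 -0.4] M [-0.02 -0.36  0.  ] w 7.7
lift 8.77 [ 533.  -275.1  109.7] F [ 0.9 -0.1 -1.2] M [ 0.    0.07 -0.03] w 8.1
up 9.34 [ 533.3 -275.1  194.7] F [ 0.6  1.3 -1.2] M [0.07 0.12 0.01] w 8.3
```

```bash
python3 - <<'E'
from h import *
q=qdown(np.pi-.04)
bot.line_to([548.8,42,195],300,q); bot.line_to([548.8,42,164],100); bot.pause(.2)
s=bot.read_state();print(s["t"],s["tcp_pos"].round(1),s["contact_force"].round(1))
C,im=snap("wrist","w_above"); S,si=snap("scene","s_above")
print([proj(C,p).round() for p in ([548.8,-8,198],[548.8,92,198],[548.8,-8,108])])
print(proj(S,[548.8,42,110]))
a=cv2.resize(im[:240,160:480],(640,480)[::1]);cv2.imwrite("pics/w_above_c.png",a)
u,v=proj(S,[548.8,42,110]).astype(int);cv2.imwrite("pics/s_above_c.png",cv2.resize(si[v-60:v+60,u-60:u+60],None,fx=5,fy=5,interpolation=cv2.INTER_CUBIC));print(u,v)
E
```

```text
11.2583 [549.2  41.9 164.7] [-0.   1.1 -1.1]
[array([319., 171.]), array([329., 391.]), array([321., 139.])]
[275.31383271 177.60811572]
275 177
```

View pics/w_above_c.png

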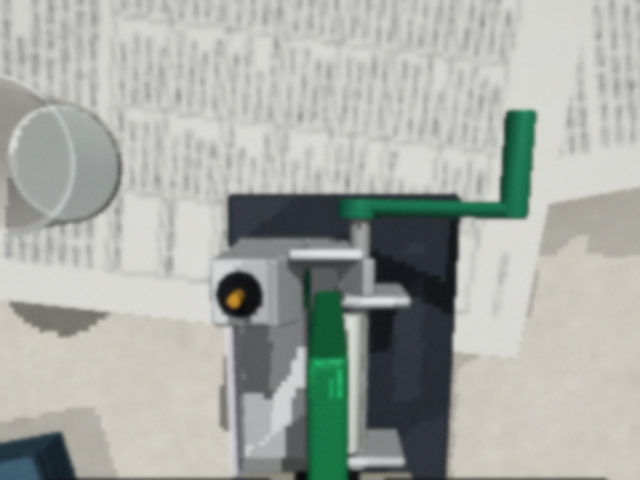

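View pics/s_above_c.png

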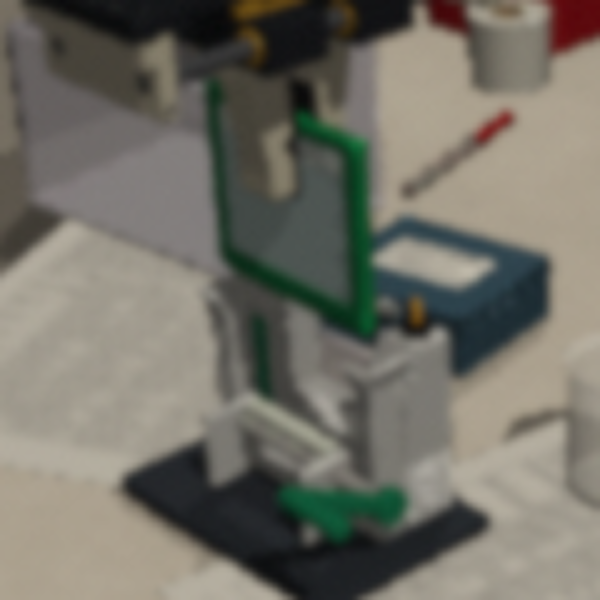

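The wrist crop shows the cassette's top end at (328,358), its bottom end at (329,293) and the mouth lip at (290–362,254). The scene crop shows the cassette hanging upright over the slot.

```bash
python3 - <<'E'
from h import *
C,im=load("wrist","w_above"); f=lambda p,z: ray(C,(160+p[0]/2,p[1]/2),z).round(1)
for n,p,z in [("top end",(328,358),198),("bot end",(329,293),110),("lipL",(290,252),100),("lipR",(363,252),100),("tipK",(234,298),116),("bar1",(521,112),67),("bar2",(514,216),67)]: print(n,f(p,z))
E
```

```text
top end [547.1  -5.  198. ]
bot end [546.7  -3.6 110. ]
lipL [558.4 -15.4 100. ]
lipR [535.5 -14.5 100. ]
tipK [574.8  -4.2 116. ]
bar1 [478.9 -56.1  67. ]
bar2 [480.1 -21.7  67. ]
```

```bash
python3 - <<'E'
from h import *
pos=np.array([549.1,39.2,164.]); bot.line_to(pos,60); bot.pause(.1)
F0=np.median([bot.read_state()["contact_force"] for _ in range(5)],0);print(F0.round(1))
z=164
while z>70.5:
    z-=6 if z>134 else 4
    pos[2]=max(z,70.); bot.line_to(pos,50 if z>134 else 30)
    s=bot.read_state();d=s["contact_force"]-F0
    print(round(s["t"],2),s["tcp_pos"].round(1),d.round(1),s["moment"].round(2),round(s["width"],1))
    if d[2]>8 or np.abs(d[:2]).max()>12: print("stop");break
    for i in (0,1):
        if abs(d[i])>3: pos[i]+=np.clip(.15*d[i],-.8,.8)
E
```

```text
[-0.5  0.1 -0.8]
11.97 [548.7  39.1 157.4] [0.2 0.7 0.5] [0.06 0.05 0.01] 8.0
12.24 [548.8  39.1 151.5] [ 1.1 -0.4  0.1] [ 0.    0.1  -0.02] 7.6
12.51 [548.8  39.1 145.6] [ 0.6 -0.5 -0.5] [0.03 0.09 0.07] 7.9
12.78 [549.5  39.3 139.8] [ 2.6 -0.6 -0.4] [-0.01 -0.69 -0.02] 8.3
13.12 [549.5  39.3 133.9] [ 4.6  0.  -1.2] [-0.01 -1.53 -0.01] 7.9
13.41 [549.7  39.2 129.7] [ 2.6  0.6 -0.8] [ 0.01 -0.89 -0.06] 8.0
13.69 [549.7  39.2 125.7] [ 3.2 -0.5 -0.7] [-0.04 -0.89 -0.04] 7.7
13.97 [549.8  39.1 121.6] [ 1.4  0.5 -0.8] [ 0.01 -0.15 -0.01] 7.8
14.26 [549.9  39.1 117.7] [ 0.5 -0.9 -0.5] [ 0.01  0.06 -0.02] 7.6
14.54 [550.   39.1 113.7] [1.  0.2 0.2] [0.08 0.12 0.  ] 7.9
14.82 [550.   39.1 109.7] [-0.5  0.2  0.4] [ 0.01  0.05 -0.07] 8.1
15.11 [550.1  39.1 105.8] [ 0.6 -0.4 -0.1] [0.03 0.07 0.02] 7.9
15.39 [550.3  39.2 101.8] [ 0.4  0.1 -0.1] [-0.03 -0.01 -0.03] 7.6
15.68 [550.3  39.2  97.8] [ 0.8 -0.2 -0.8] [ 0.01 -0.18 -0.02] 8.0
15.96 [550.3  39.2  93.8] [ 1.6 -0.6 -1.5] [ 0.   -0.28 -0.03] 7.7
16.24 [550.3  39.2  89.8] [ 1.9  1.1 -1.1] [ 0.02 -0.3  -0.09] 8.0
16.52 [550.2  39.2  85.8] [ 1.9  0.5 -0.2] [-0.01 -0.4  -0.04] 7.9
16.81 [550.3  39.2  81.8] [ 1.6 -0.2 -1.2] [ 0.02 -0.38  0.  ] 7.9
17.09 [550.2  39.2  77.8] [ 1.4  0.2 -1. ] [-0.02 -0.42 -0.08] 7.7
17.38 [550.2  39.2  73.8] [ 2.5  0.3 -1.2] [ 0.01 -0.5  -0.03] 8.0
17.66 [550.3  39.2  69.9] [1.3 0.3 0.3] [-0.06 -0.37 -0.  ] 8.1
```

```bash
python3 - <<'E'
from h import *
s=bot.read_state();pos=np.array([550.2,39.2,70.]);F0=s["contact_force"]
for k in range(3):
    pos[2]-=.8;bot.line_to(pos,20);bot.pause(.05);s=bot.read_state();d=s["contact_force"]-F0;print(s["tcp_pos"].round(1),d.round(1))
    if d[2]>3: break
bot.move_gripper(18);bot.pause(.2);print(bot.read_state()["contact_force"].round(1))
bot.line_to([pos[0],pos[1],115],80);bot.line_to([500,20,190],300)
bot.line_to([479,-46,160],300);bot.move_gripper(23);bot.pause(.1)
C,im=snap("wrist","w_seat");S,si=snap("scene","s_seat");print(bot.read_state()["t"])
u,v=275,195
a=cv2.resize(si[v-60:v+60,u-60:u+60],(480,480),interpolation=cv2.INTER_CUBIC)
cv2.imwrite("pics/seat.png",a)
g=cv2.inRange(cv2.cvtColor(si,cv2.COLOR_BGR2HSV),(40,90,30),(85,255,255))
print("exp scene corners",[proj(S,p).round(1) for p in ([551,-8,104],[547,92,104],[551,-8,98])])
E
```

```text
[550.4  39.2  69.9] [-2.4  0.5  8.5]
[-0.1 -0.1  0.7]
20.7833
exp scene corners [array([292. , 187.1]), array([260.1, 173.3]), array([292.1, 189.6])]
```

View pics/seat.png

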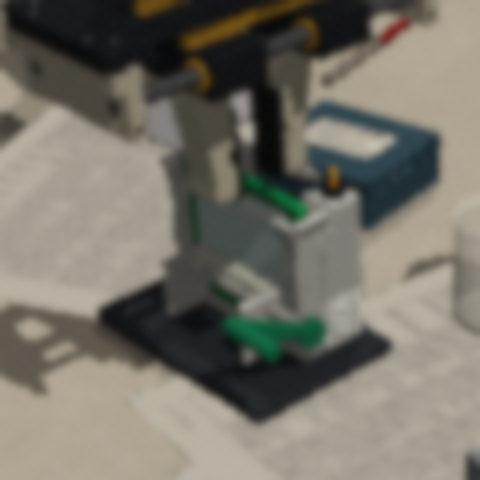

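The cassette touched the floor at the expected height with 8.5 N. Its top corner is at (291,188) against a predicted (292,187), so it is seated. Now the lever.

```bash
python3 - <<'E'
from h import *
H=np.array([533.,-46,40.]);q=qdown(np.pi-.04)
arc=lambda a,lead:H+[-60*np.sin(a)+lead,0,60*np.cos(a)-12]
p=arc(1.1,0);bot.line_to([p[0],p[1],110],200,q);bot.line_to(p,100);bot.pause(.1)
F0=bot.read_state()["contact_force"];print(p.round(1),F0.round(1))
path=[(a,5*min(1,(1.1-a)/.15)) for a in np.arange(1.0,-.001,-.1)]+[(0,k) for k in (7,8,9,10,11)]
for a,l in path:
    bot.line_to(arc(a,l),50);s=bot.read_state();d=s["contact_force"]-F0
    print(round(a,2),round(l,1),round(s["t"],2),s["tcp_pos"].round(1),d.round(1))
    if np.linalg.norm(d)>30 : print("stop");break
E
```

```text
[479.5 -46.   55.2] [ 0.1  0.3 -0.4]
1.0 3.3 22.3 [486.4 -45.9  60.9] [-0.1 -0.7 -0. ]
0.9 5 22.59 [489.4 -46.3  65.2] [-7.2 -0.   5.7]
0.8 5 22.86 [492.5 -46.6  69.6] [-9.  -0.2  7.3]
0.7 5 23.12 [496.1 -46.8  73.5] [-10.1  -0.    7.6]
0.6 5 23.39 [501.9 -46.8  77.4] [-7.1 -1.7  5.3]
0.5 5 23.66 [508.5 -46.4  80.7] [-4.3 -2.4  3. ]
0.4 5 23.93 [515.  -45.9  83.3] [-2.5 -1.   0.9]
0.3 5 24.19 [520.9 -45.8  85.4] [-0.8 -0.9 -0. ]
0.2 5 24.46 [526.6 -45.8  86.8] [-1.5 -1.   0.4]
0.1 5 24.73 [532.6 -45.9  87.7] [-0.4  0.1  0.5]
0.0 5 24.99 [538.5 -45.9  88. ] [ 0.4 -0.9  0.5]
0 7 25.24 [539.3 -46.   87.8] [-4.9  0.8  2.2]
0 8 25.49 [539.4 -46.1  87.7] [-6.5  0.3  3.7]
0 9 25.74 [539.5 -46.2  87.5] [-9.7  1.9  6.6]
0 10 25.99 [539.7 -46.2  87.4] [-13.    3.5   8.9]
0 11 26.24 [539.9 -46.3  87.3] [-14.7   3.   10.7]
```

The tool stalls at x 539.4, which puts the bar upright over the hinge with the force rising, so it has reached the stop. I'll back off and check.

```bash
python3 - <<'E'
from h import *
bot.line_to([534.2,-46,88],40);bot.line_to([534.2,-46,130],100);bot.line_to([525,40,300],300,qdown(np.pi));bot.pause(.3)
C,im=snap("wrist","w_end");S,si=snap("scene","s_end");s=bot.read_state();print(s["t"],s["contact_force"].round(1),s["tcp_pos"])
a=cv2.resize(im[65:230,250:385],(393,480),interpolation=cv2.INTER_CUBIC);b=cv2.resize(si[135:255,215:315],(400,480),interpolation=cv2.INTER_CUBIC)
cv2.imwrite("pics/end.png",np.hstack([a,b]))
print("bar pred",proj(C,[533,-39,100]),"used exp",proj(S,[446,-255,98]))
E
```

```text
28.3833 [0.7 0.5 0.5] [524.92346231  39.68709926 299.50009132]
bar pred [314.16247644  90.91365229] used exp [351.85254288 264.32527638]
```

View pics/end.png

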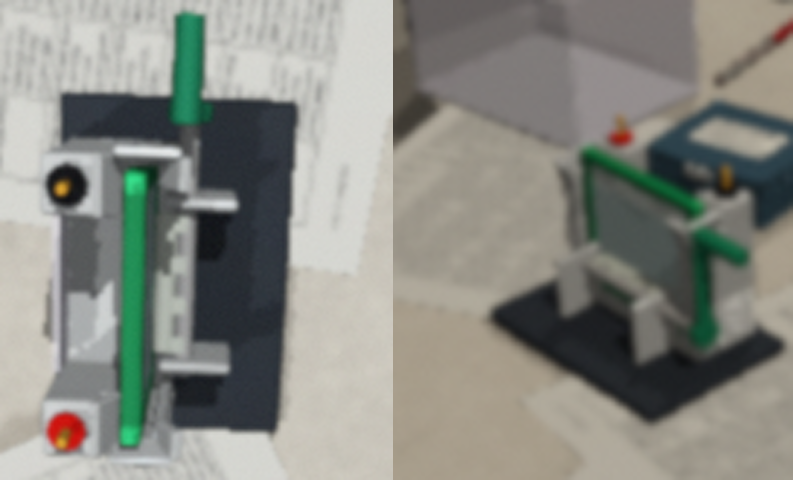

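View pics/s_end.png

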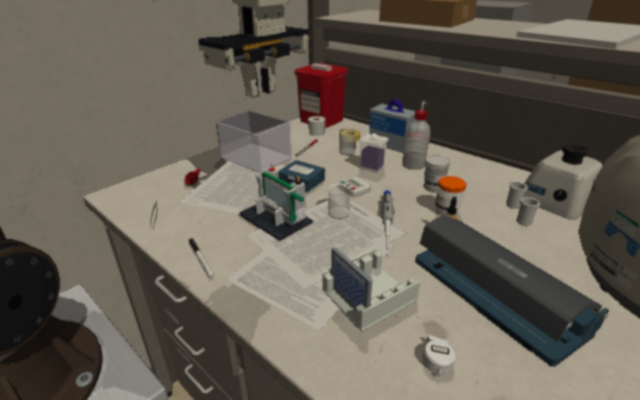

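```bash
python3 - <<'E'
from h import *
C,im=load("wrist","w_end"); f=lambda p,z: ray(C,(250+p[0]/2.911,65+p[1]/2.909),z).round(1)
for n,p,z in [("cassT",(136,171),104),("cassB",(130,443),104),("lipTL",(113,151),100),("lipTR",(181,151),100),("lipBL",(108,458),100),("lipBR",(171,458),100),("bar",(188,68),105),("axle",(190,140),40),("tipK",(62,188),116),("tipR",(64,437),116)]: print(n,f(p,z))
g=cv2.inRange(cv2.cvtColor(im,cv2.COLOR_BGR2HSV),(40,90,90),(85,255,255));g[:120]=0;g[225:]=0;g[:,:285]=0;g[:,305:]=0
ys,xs=np.nonzero(g);print(cv2.minAreaRect(np.c_[xs,ys].astype(np.float32)))
bot.close_job()
E
```

```text
cassT [550.5  -7.8 104. ]
cassB [555.1  90.9 104. ]
lipTL [558.6 -14.2 100. ]
lipTR [535.2 -14.1 100. ]
lipBL [563.8  98.3 100. ]
lipBR [540.3  98.3 100. ]
bar [532.5 -41.3 105. ]
axle [533.3 -14.4  40. ]
tipK [574.3  -3.3 116. ]
tipR [577.5  84.1 116. ]
((295.1980285644531, 170.50372314453125), (8.111763954162598, 95.05854034423828), 1.080924153327942)
the job is handed in; nothing more can be done
```

I moved the green cassette from the rack into the module slot, swung the clamp lever up to its stop and handed the job in at about 28.4 s. No verdict is reported, so the results below are from my own checks.

- **Insertion:** side forces stayed at or below about 5 N on the way down. The cassette touched the slot floor at the expected height with 8.5 N, and then I released it with the clamp still open.
- **Lever:** the tool stalled at the stop with at most about 18 N on it. In the last image the bar stands within about 1 mm of directly above its axle, so it is upright.
- **Final position:** the cassette's top edge spans y = -8 to 91 mm, which is centred in the slot. It sits about 3 mm past the measured centre of the slot mouth towards the gasket. The clamp should press it about 2 mm, so this agrees within the 2 mm camera accuracy.
- **Squareness:** the top edge runs along about the same line as the mouth lips, at 0.046 rad both, and the lead pins read 0.037 rad. That is about 0.01 rad of disagreement, inside the 0.03 rad limit.
- **Other objects:** the used cassette, beaker and pipette appear where they started in the last scene image. The arm stands clear of everything.

One earlier check disagreed: before insertion the cassette hung about 3 mm off centre in y in the gripper. I corrected that before lowering it.

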